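# Handbrake lever: four more clicks, and hold

### The job

The returned handbrake lever bolted to the test plate on the stockroom counter has been left standing on one of its lower notches. Take hold of its rubber grip and draw it slowly upwards by exactly four more clicks of its ratchet, counting them by feel as the pawl drops over each tooth, and finish with the grip still held in the gripper on that fourth click, so that the tooth can be inspected. Do not knock the parts lying around it.

Things in the scene. Friction and masses are not known exactly. Their poses are not given: they have to be found in the camera images.
- fixture: dark steel test plate, 220 x 120 x 12 mm, fixed to the counter, the lever's steel bracket bolted on it; origin on the counter, under the plate's centre and straight below the pivot; seen from above the lever lies along its -x direction from there; y is along the pivot axis, z up. The toothed cheek of the bracket is on its -y side. Nothing stands beside the lever's outer 200 mm
- lever: handbrake lever, steel arm with a round black rubber grip, 316 mm from pivot to button end; origin on the pivot, 75 mm above the counter; y is the pivot axis. Its centre line runs from the pivot along (-0.993, 0, 0.120) of its own frame; fully down that frame is level. Raising the lever turns it positively about y. About 0.7 kg in all, with a return spring
- lever_grip (a point): middle of the rubber grip, on its centre line, 243 mm from the pivot; the grip is 31 mm thick and 122 mm long (61 mm each way from here; beyond it the arm on one side, the 12 mm release button at the free end, not to be used). It moves on an arc of 243 mm radius about the pivot, in a vertical plane; fully down it is 104 mm above the counter with free space beneath
- lever_end (a point): tip of the release button at the lever's free end, on its centre line, 316 mm from the pivot
- teeth (a point): middle of the bracket's nine fixed sawtooth teeth, on its -y cheek, 70 mm from the pivot. One click per 0.08 rad of lever, 19.4 mm of arc at the middle of the grip. At the start the lever rests on one of its three lowest notches: down, or 1 or 2 clicks up. The ratchet works one way: the lever cannot be lowered again, so a click too many cannot be undone
- pawl (a joint): spring pawl on the lever: near 0 rad at the foot of a tooth, about 0.04 at its crest. Felt along the path of mid-grip: drawing the lever up takes an even 10 to 13 N while the pawl climbs; each time it drops over a tooth (click) the load falls within 2 mm of travel to under 7 N and is back at 10 to 13 N some 5 mm on. Clicks come every 0.08 rad, the first 0.07 to 0.1 rad from the start
- disc: bystander: bare brake disc, 240 mm across, 46 mm high, lying flat; origin under its centre
- padbox: bystander: closed box of brake pads, 160 x 100 x 65 mm, white with a blue band; origin under its centre
- partsbin: bystander: open blue parts bin, 200 x 120 x 75 mm, steel bushes in it; origin under its centre
- wrench: bystander: steel wrench, 170 mm long, lying flat along its x axis

How it is judged:
By the outcome, as a careful person would: the job done as asked, in the order asked, and still so for the second after the job is handed in, while the arm keeps its last pose, push and grip.
It also fails if it takes over 58 s, if anything falls off the work surface, if the arm or the gripper's body presses on something with over 40 N, if the wrist force passes 120 N, or if a joint passes its speed limit or range.

### The arm

A 6-joint arm with a two-finger parallel gripper is mounted at the origin on the work surface. World frame = base frame: x ahead of the robot, y to its left, z up, the work surface at z = 0. Lengths are in m, angles in degrees, forces in N, time in s.
With the tool pointing down it reaches from about 0.35 to 0.875 m from the base axis. Payload 4.2 kg.
Tool frame: the origin (TCP) lies on the centre line of the jaws, within the pads' length; the fingertips stand 19 mm ahead of it and the grasp point (between the pads) is the TCP; z points along the fingers, y is the line along which they close (so a half turn about z gives the same grasp; the last joint's range is limited). The gripper opens to 87 mm and grips with 3 to 60 N. Pads are 19 mm wide; open, the fingers measure 117 mm over their backs; the gripper's body (75 mm by 190 mm) begins 51 mm behind the grasp point.
Start: joints at [-50.902, 22.042, 0.453, 0, -68.411, -14.817], TCP at [0.257, -0.57, 0.242] pointing down, gripper open.
Joint ranges: [-179.83, 179.83], [-69.29, 118.12], [-61.27, 80.66], [-181.25, 117.63], [-171.15, -9.14], [-177.46, 177.46]. Speed limits (degrees/s): [159.86, 159.86, 180, 180, 180, 180].

### API

Orientations are given as a 3x3 rotation matrix whose columns are the frame's x, y, z axes.
In Python, from station import sense, capture, finish_job, search_frame, masks_of gives the robot as it stands.
- The arm moves only by the tool drive_tool, never from a script. Its argument "rows" is a list of rows, each a list of 7 numbers: the opening in per cent of the stroke, from 0 (shut) to 100 (fully open), then the shift along the world's x, y, z in mm, then the turn, a rotation vector about the world's x, y, z in rad. In form: [[fingers, dx, dy, dz, wx, wy, wz], ...]. A call has 1 to 5 rows; each row shifts and turns the commanded pose from where the row before left it; what a row does not reach is not made up. A row lasts 1/12 s, in which the tool goes at most 41.7 mm and 7.16 degrees, less where a joint would pass 70% of its speed; a pose out of reach is approached as far as the arm can. A call is refused whole if a number of a shift passes 41.7 or a number of a turn 0.125, either way. A call with a gripper value outside its range is refused whole. The fingers move at their own pace and stop on an object; the grip force is fixed at half the most. Time passes only in rows, so rows that do not move let the fingers close. It gives the time, the measured TCP pose, the force, the opening and the grip force at its end, in the units of the state.
- sense(): the state, without advancing time (a new reading comes with each control period).
- capture(name): name is "scene" or "top"; returns a dict with "frame" (384x512x3 uint8, red, green, blue), "z_map" (384x512 float32, m along the optical axis (not along the pixel's ray), 0 where there is no reading), "fx", "fy", "cx", "cy" (pixels), "distortion" ([k1, k2, p1, p2, k3] as OpenCV has them; the pictures are not rectified), "R" (3x3) and "t" (3): a world point X has camera coordinates R X + t. Camera axes: x right, y down, z forward; pixel columns grow to the right and rows downward; lengths in m; the calibration is good to about 2 mm. A picture is of the moment at which its call begins.
- finish_job(): hands the job in; it is judged then, once.
Trained networks look in a picture, given as the dict that the camera call returned (one of the last four; its "shot" number tells which), for a name from the list of things; names that differ only in an ending like _2 or _b are one class to them, and where a whole thing is asked for, a point or a joint stands for the part that bears it (a point fixed in the world has none). Each returns a list of dicts, best first, with "p" (0 to 1); they miss things now and then, are a little off and sometimes report something else, mostly with a low value. They report only what shows in the picture. A call takes as long as a camera call.
- search_frame(label, picture): "xy" ([column, row] in pixels, amid what is visible of it).
- masks_of(label, picture): "region" (384x512 bool, what is visible of it) and "xy" ([column, row] in pixels, amid what is visible of it).
The state is a dict: "time_s": time; "joints": joint angles; "joint_velocities": joint speeds; "effort": joint torques, N m; "tcp_pos": TCP position; "ee_rot": TCP orientation; "wrist_force": force on the tool from outside, world axes, zero at the start; "moment": the same for the moment, N m; "gripper_width": opening from 0.0 (shut) to 1.0 (fully open); "gripper_force": force on a finger pad.
Only numpy, scipy, OpenCV 4.12 (cv2) and the standard library are available. Lean on these libraries where they do the work, as an engineer would, in place of code of your own. Each camera call takes 0.05 s, during which the arm holds its last target. There are 200 camera calls.

## Working session

There is one attempt and no reset: what is moved stays moved. The work goes in short steps, Python scripts to look and compute and a tool call to move; the robot and the scene stay as the last step left them, time stands still between calls to the robot, and variables do not carry over. Pictures are saved under pics/ and viewed, at most 10 in all, crops included, and the job is handed in when it is done.

Besides the shell and the picture viewer there is one more tool, called after "Emit:" by a JSON object that holds its "name" and its "arguments". drive_tool: Moves the arm, as the interface text tells. Its arguments: {"type":"object","properties":{"rows":{"type":"array"}},"required":["rows"]}

```bash
mkdir -p pics; cat > h.py <<'E'
import numpy as np, cv2
from station import *
def world(p,uv,z=None):
    K=np.array([[p['fx'],0,p['cx']],[0,p['fy'],p['cy']],[0,0,1]])
    uv=np.asarray(uv,float).reshape(-1,1,2)
    n=cv2.undistortPoints(uv,K,np.array(p['distortion']))[:,0]
    px=uv[:,0].round().astype(int)
    d=p['z_map'][px[:,1],px[:,0]] if z is None else z
    c=np.c_[n*d[:,None],d]
    return (c-np.array(p['t']))@np.array(p['R']), d
def cloud(p,m):
    v,u=np.nonzero(m&(p['z_map']>0))
    return world(p,np.c_[u,v])[0]
E
python3 - <<'E'
from h import *
s=sense();print(s)
for c in ['scene','top']:
    p=capture(c);cv2.imwrite(f'pics/{c}0.png',p['frame'][...,::-1])
    for l in ['fixture','lever','lever_grip','lever_end','teeth','disc','padbox','partsbin','wrench']:
        for r in search_frame(l,p)[:1]:
            print(c,l,round(r['p'],2),np.round(r['xy']),world(p,r['xy'])[0].round(3))
    for l in ['lever']:
        for r in masks_of(l,p)[:1]:
            P=cloud(p,r['region']);print(l,r['p'],len(P),np.percentile(P,[2,50,98],axis=0).round(3).tolist())
            np.save(f'{c}_{l}.npy',P)
E
```

```text
{'time_s': 0.0, 'joints': array([-5.08990945e+01,  2.20905533e+01,  3.78269816e-01, -3.07182290e-02,
       -6.84103723e+01, -1.48166642e+01]), 'joint_velocities': array([ 0.01238119,  0.05526185, -0.05622678, -0.07279273,  0.09276828,
        0.01997939]), 'effort': array([ 4.30660875e-04, -3.90665388e+01,  1.87404263e+01,  4.21981260e+00,
        1.08839056e-02, -2.16394192e-04]), 'tcp_pos': array([ 0.25682832, -0.56916379,  0.24044696]), 'ee_rot': array([[-9.11597727e-01, -4.11082298e-01, -9.63241310e-04],
       [-4.11083421e-01,  9.11595589e-01,  1.97566930e-03],
       [ 6.59238543e-05,  2.19698818e-03, -9.99997584e-01]]), 'wrist_force': array([ 0.79923166, -0.09916317,  0.4975368 ]), 'moment': array([ 0.01425498, -0.00706045,  0.05303757]), 'gripper_force': 0.0, 'gripper_width': 1.0031703709808648}
scene fixture 0.69 [253. 222.] [[0.57  0.115 0.055]]
scene lever 0.68 [243. 190.] [[0.553 0.016 0.11 ]]
scene lever_grip 0.64 [242. 186.] [[0.551 0.008 0.118]]
scene lever_end 0.61 [238. 184.] [[ 0.549 -0.027  0.105]]
scene teeth 0.7 [255. 221.] [[0.571 0.129 0.067]]
scene disc 0.75 [372. 309.] [[0.469 0.546 0.048]]
scene padbox 0.88 [236. 138.] [[ 0.359 -0.42   0.045]]
scene partsbin 0.96 [171. 158.] [[ 0.646 -0.434  0.017]]
scene wrench 0.76 [284. 198.] [[0.382 0.001 0.005]]
lever 0.57 737 [[0.466, -0.184, 0.002], [0.542, -0.008, 0.116], [0.561, 0.118, 0.146]]
top fixture 0.9 [237. 189.] [[0.536 0.071 0.092]]
top lever 0.96 [271. 188.] [[ 0.533 -0.036  0.118]]
top lever_grip 0.81 [271. 184.] [[ 0.543 -0.036  0.123]]
top lever_end 0.79 [271. 183.] [[ 0.548 -0.037  0.123]]
top teeth 0.88 [239. 185.] [[0.544 0.064 0.119]]
top disc 0.73 [112. 227.] [[0.428 0.494 0.046]]
top padbox 0.59 [396. 243.] [[ 0.347 -0.446  0.067]]
top partsbin 0.56 [374. 152.] [[ 0.664 -0.4    0.037]]
top wrench 0.67 [239. 187.] [[0.54  0.066 0.112]]
lever 0.69 968 [[0.518, -0.196, 0.066], [0.536, -0.024, 0.12], [0.561, 0.112, 0.15]]
```

```bash
python3 - <<'E'
import cv2,numpy as np
a=cv2.imread('pics/scene0.png');b=cv2.imread('pics/top0.png')
a=cv2.resize(a[100:340,120:420],(800,640))[:600];b=cv2.resize(b[110:290,180:420],(800,600))
cv2.imwrite('pics/a1.png',a);cv2.imwrite('pics/b1.png',b)
P=np.load('top_lever.npy')
for y in np.arange(-.22,.16,.02):
    q=P[(abs(P[:,1]-y)<.01)]
    if len(q): print(round(y,2),len(q),q[:,0].min().round(3),np.median(q[:,0]).round(3),q[:,0].max().round(3),np.percentile(q[:,2],[10,50,90]).round(3))
E
```

```text
-0.22 2 0.563 0.565 0.568 [-0.003  0.001  0.005]
-0.2 34 0.515 0.528 0.57 [0.138 0.144 0.149]
-0.18 62 0.515 0.527 0.545 [0.141 0.147 0.151]
-0.16 54 0.516 0.528 0.543 [0.138 0.143 0.148]
-0.14 56 0.518 0.53 0.544 [0.134 0.139 0.145]
-0.12 59 0.519 0.531 0.55 [0.125 0.133 0.139]
-0.1 65 0.521 0.533 0.55 [0.121 0.129 0.134]
-0.08 55 0.52 0.536 0.569 [0.118 0.124 0.131]
-0.06 39 0.528 0.537 0.548 [0.116 0.12  0.124]
-0.04 48 0.528 0.539 0.549 [0.118 0.122 0.125]
-0.02 50 0.529 0.54 0.553 [0.117 0.121 0.123]
-0.0 60 0.53 0.542 0.58 [0.095 0.118 0.123]
0.02 74 0.532 0.544 0.566 [0.093 0.117 0.122]
0.04 57 0.533 0.541 0.555 [0.087 0.116 0.121]
0.06 57 0.527 0.542 0.556 [0.089 0.113 0.119]
0.08 70 0.517 0.54 0.558 [0.074 0.103 0.112]
0.1 95 0.516 0.539 0.56 [0.075 0.092 0.102]
0.12 31 0.519 0.543 0.562 [0.078 0.086 0.094]
```

View pics/a1.png

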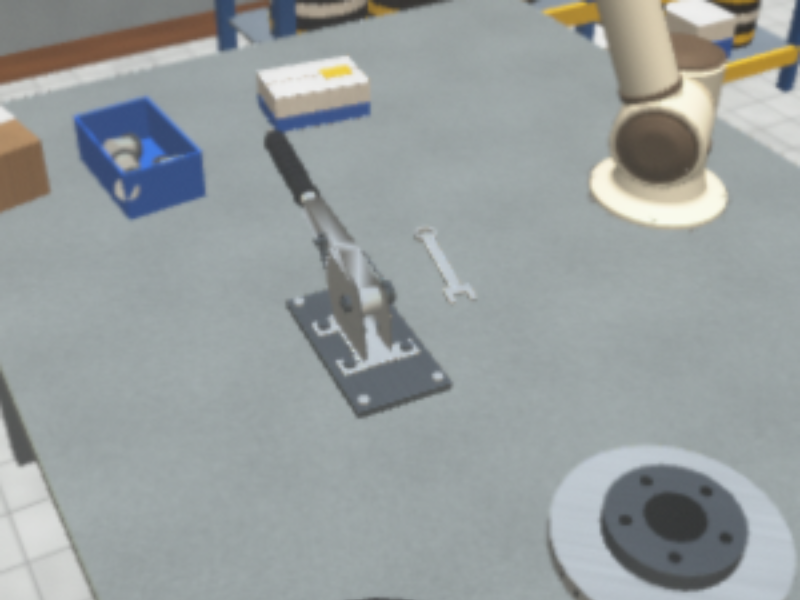

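View pics/b1.png

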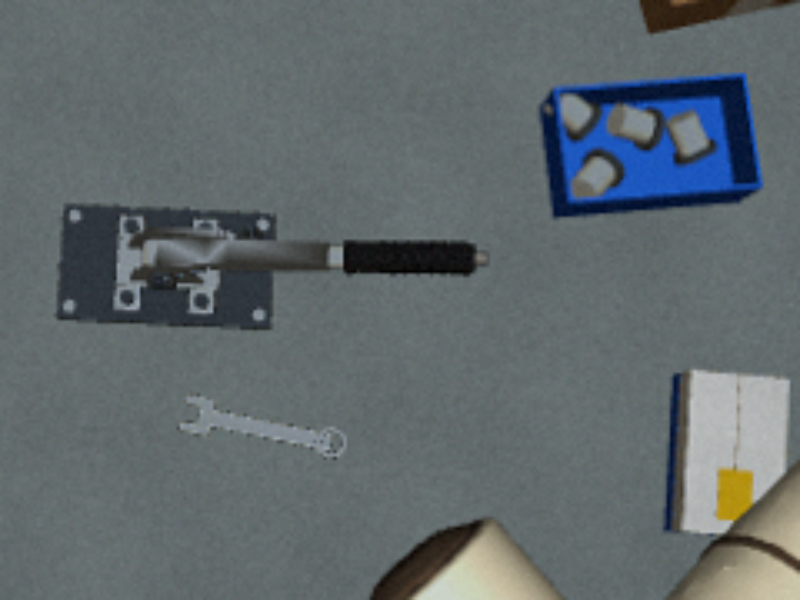

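The scene view shows the lever raised slightly, with its black grip toward the bin and the pad box. In the top crop the grip spans about (343–475, 258), and both sides of it are free. Next I'll measure its axis and alignment.

```bash
python3 - <<'E'
from h import *
p=capture('top')
m=masks_of('lever',p)[0]['region']
f=p['frame'].astype(int)
dark=m&(f.max(2)<50)
n,l,st,c=cv2.connectedComponentsWithStats(dark.astype(np.uint8))
i=max(range(1,n),key=lambda k:st[k,4] if c[k,0]>275 else 0);print(st[i],c[i])
P=cloud(p,l==i);P=P[P[:,2]>.09]
xy=P[:,:2];mu=xy.mean(0);u=np.linalg.svd(xy-mu)[2][0];u*=-np.sign(u[1]);s=(xy-mu)@u
w=(xy-mu)@[-u[1],u[0]]
print('dir',u,'mean',mu,'ext',s.min(),s.max(),'w',w.min(),w.max())
mid=mu+u*(s.min()+s.max())/2+np.array([-u[1],u[0]])*(w.min()+w.max())/2;print('mid',mid)
for a in np.arange(s.min(),s.max(),.02):
    k=(s>=a)&(s<a+.02)&(abs(w)<.006);print((a+.01).round(3),np.median(P[k,2]).round(4),np.percentile(P[k,2],90).round(4),np.median(w[(s>=a)&(s<a+.02)]).round(4))
# plate
m=masks_of('fixture',p)[0]['region'];Q=cloud(p,m);Q=Q[(Q[:,2]<.022)&(Q[:,2]>.006)]
r=cv2.minAreaRect((Q[:,:2]*1000).astype(np.float32));print(r)
E
```

```text
[283 182  40  10 340] [302.75882353 186.79411765]
dir [-0.08128785 -0.99669067] mean [ 0.53034033 -0.13593113] ext -0.0619509199409288 0.06051544299053308 w -0.013015919592213888 0.017173546941259128
mid [ 0.53247061 -0.13538475]
-0.052 0.1289 0.133 0.0005
-0.032 0.1333 0.1375 -0.0009
-0.012 0.1365 0.1405 0.0004
0.008 0.1418 0.1446 -0.0013
0.028 0.146 0.1509 -0.0003
0.048 0.1472 0.1526 -0.0002
0.068 0.144 0.144 0.0011
((542.9530639648438, -5.50897216796875), (432.56414794921875, 121.062255859375), 85.89579772949219)
```

Emit:
{"name": "drive_tool", "arguments": {"rows": [[100,18,29,0,0,0,0.071],[100,18,29,0,0,0,0.071],[100,18,29,0,0,0,0.071],[100,18,29,0,0,0,0.071],[100,18,29,0,0,0,0.071]]}}

```text
time_s: 1.67
tcp_pos: [0.3475, -0.4234, 0.2417]
ee_rot: [[-0.71, -0.705, 0.0], [-0.705, 0.71, -0.0], [-0.0, -0.0, -1.0]]
wrist_force: [1.1, 0.4, -0.0]
gripper_width: 1.002
gripper_force: 0.0
```

Emit:
{"name": "drive_tool", "arguments": {"rows": [[100,18,29,0,0,0,0.071],[100,18,29,0,0,0,0.071],[100,18,29,0,0,0,0.071],[100,18,29,0,0,0,0.071],[100,18,29,0,0,0,0.071]]}}

```text
time_s: 2.08
tcp_pos: [0.4376, -0.2782, 0.2419]
ee_rot: [[-0.42, -0.908, 0.001], [-0.908, 0.42, -0.0], [-0.0, -0.001, -1.0]]
wrist_force: [0.0, -0.5, -1.0]
gripper_width: 0.999
gripper_force: 0.0
```

Emit:
{"name": "drive_tool", "arguments": {"rows": [[100,18,29,0,0,0,0.071],[100,18,29,0,0,0,0.071],[100,18,29,0,0,0,0.071],[100,18,29,0,0,0,0.071],[100,18,29,0,0,0,0.071]]}}

```text
time_s: 2.5
tcp_pos: [0.5277, -0.1331, 0.2419]
ee_rot: [[-0.078, -0.997, 0.001], [-0.997, 0.078, -0.0], [0.0, -0.001, -1.0]]
wrist_force: [1.0, -0.2, 0.2]
gripper_width: 0.999
gripper_force: 0.0
```

Emit:
{"name": "drive_tool", "arguments": {"rows": [[100,0,0,0,0,0,0],[100,0,0,0,0,0,0],[100,0,0,0,0,0,0]]}}

```text
time_s: 2.75
tcp_pos: [0.5268, -0.1346, 0.2414]
ee_rot: [[-0.082, -0.997, -0.001], [-0.997, 0.082, -0.0], [0.0, 0.001, -1.0]]
wrist_force: [0.3, -0.4, -0.7]
gripper_width: 1.003
gripper_force: 0.0
```

Emit:
{"name": "drive_tool", "arguments": {"rows": [[100,4,-1,-30,0,0,0],[100,0,0,-30,0,0,0],[100,0,0,-25,0,0,0],[100,0,0,-15,0,0,0],[100,0,0,0,0,0,0]]}}

```text
time_s: 3.17
tcp_pos: [0.5278, -0.1368, 0.138]
ee_rot: [[-0.085, -0.996, -0.008], [-0.996, 0.085, 0.001], [0.0, 0.008, -1.0]]
wrist_force: [0.0, -0.2, -0.3]
gripper_width: 0.996
gripper_force: 0.0
```

```bash
python3 - <<'E'
from h import *
s=sense();print(s['tcp_pos'],s['wrist_force'])
p=capture('scene');b=p['frame'][...,::-1]
q=capture('top')['frame'][...,::-1]
cv2.imwrite('pics/c1.png',np.hstack([cv2.resize(b[130:250,180:300],(400,400)),cv2.resize(q[130:250,230:350],(400,400))]))
E
```

```text
[ 0.52781224 -0.13677125  0.1380196 ] [ 0.02024073 -0.20050033 -0.33162179]
```

View pics/c1.png

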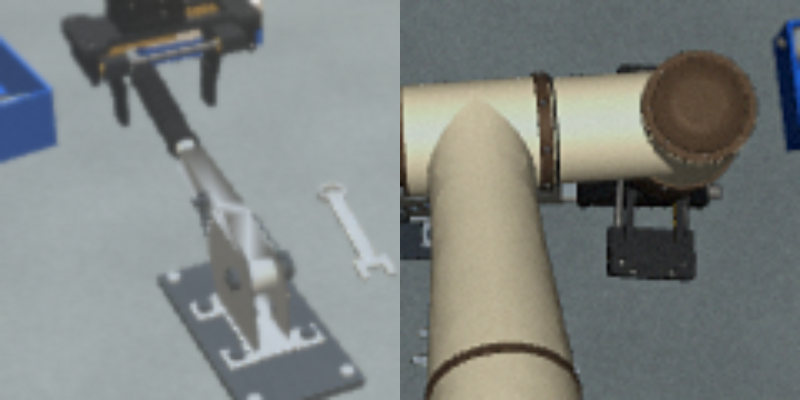

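The fingers straddle the grip: left finger at about (120, 95), right at about (208, 85), grip at about (165, 110). I'll lower the last 15 mm and close.

Emit:
{"name": "drive_tool", "arguments": {"rows": [[100,3,1,-14,0,0,0],[100,0,0,0,0,0,0],[60,0,0,0,0,0,0],[50,0,0,0,0,0,0],[44,0,0,0,0,0,0]]}}

```text
time_s: 3.68
tcp_pos: [0.5346, -0.1349, 0.1288]
ee_rot: [[-0.082, -0.997, 0.002], [-0.997, 0.082, -0.0], [-0.0, -0.002, -1.0]]
wrist_force: [-0.5, 0.1, 1.0]
gripper_width: 0.852
gripper_force: 0.0
```

Emit:
{"name": "drive_tool", "arguments": {"rows": [[40,0,0,0,0,0,0],[40,0,0,0,0,0,0],[38,0,0,0,0,0,0]]}}

```text
time_s: 3.93
tcp_pos: [0.5341, -0.1347, 0.1279]
ee_rot: [[-0.082, -0.997, 0.001], [-0.997, 0.082, -0.0], [-0.0, -0.001, -1.0]]
wrist_force: [-1.6, 0.3, 1.1]
gripper_width: 0.633
gripper_force: 0.0
```

Emit:
{"name": "drive_tool", "arguments": {"rows": [[50,-3,-1,-4,0,0,0],[45,0,0,0,0,0,0],[42,0,0,0,0,0,0],[40,0,0,0,0,0,0]]}}

```text
time_s: 4.27
tcp_pos: [0.5309, -0.1357, 0.1234]
ee_rot: [[-0.082, -0.997, -0.0], [-0.997, 0.082, -0.0], [0.0, 0.0, -1.0]]
wrist_force: [-0.2, 0.0, 0.6]
gripper_width: 0.428
gripper_force: 0.0
```

Emit:
{"name": "drive_tool", "arguments": {"rows": [[38,0,0,0,0,0,0],[36,0,0,0,0,0,0],[34,0,0,0,0,0,0]]}}

```text
time_s: 4.52
tcp_pos: [0.5311, -0.1357, 0.1236]
ee_rot: [[-0.082, -0.997, 0.0], [-0.997, 0.082, -0.0], [0.0, -0.0, -1.0]]
wrist_force: [-1.7, 0.2, 0.7]
gripper_width: 0.355
gripper_force: 0.0
```

Emit:
{"name": "drive_tool", "arguments": {"rows": [[30,0,0,0,0,0,0],[20,0,0,0,0,0,0],[0,0,0,0,0,0,0],[0,0,0,0,0,0,0],[0,0,0,0,0,0,0]]}}

```text
time_s: 4.93
tcp_pos: [0.5313, -0.1357, 0.1236]
ee_rot: [[-0.082, -0.997, 0.0], [-0.997, 0.082, -0.0], [0.0, -0.0, -1.0]]
wrist_force: [0.5, -0.1, 0.4]
gripper_width: 0.332
gripper_force: 30.0
```

```bash
cat > pull.py <<'E'
import numpy as np
# commanded arc about pivot
L=np.array([-.0813,-.9967]);piv=np.array([.5311,-.1357])-L*.243*np.cos(.2)
for k in range(0,21):
    a=.2+.02*k
    xy=piv+L*.243*np.cos(a);print(k,round(a,2),(xy*1000).round(1),round(75.3+243*np.sin(a),1))
print('axis',L) 
E
python3 pull.py; python3 -c "
from h import *
s=sense();print(s['wrist_force'],s['moment'],s['gripper_force'],s['tcp_pos'])"
```

```text
0 0.2 [ 531.1 -135.7] 123.6
1 0.22 [ 531.2 -134.7] 128.3
2 0.24 [ 531.3 -133.6] 133.1
3 0.26 [ 531.4 -132.4] 137.8
4 0.28 [ 531.5 -131.1] 142.5
5 0.3 [ 531.6 -129.7] 147.1
6 0.32 [ 531.7 -128.2] 151.7
7 0.34 [ 531.8 -126.7] 156.3
8 0.36 [ 532. -125.] 160.9
9 0.38 [ 532.1 -123.3] 165.4
10 0.4 [ 532.3 -121.4] 169.9
11 0.42 [ 532.4 -119.5] 174.4
12 0.44 [ 532.6 -117.5] 178.8
13 0.46 [ 532.8 -115.4] 183.2
14 0.48 [ 532.9 -113.2] 187.5
15 0.5 [ 533.1 -110.9] 191.8
16 0.52 [ 533.3 -108.5] 196.0
17 0.54 [ 533.5 -106.1] 200.2
18 0.56 [ 533.7 -103.5] 204.4
19 0.58 [ 533.9 -100.9] 208.5
20 0.6 [534.2 -98.2] 212.5
axis [-0.0813 -0.9967]
[ 0.51939095 -0.08664369  0.36292168] [ 0.016401   -0.17643277  0.05241188] 29.9961517425254 [ 0.53125717 -0.13567766  0.12359734]
```

Emit:
{"name": "drive_tool", "arguments": {"rows": [[0,0,0.5,2.4,-0.01,0.0008,0],[0,0,0,0,0,0,0]]}}

```text
time_s: 5.1
tcp_pos: [0.5313, -0.1352, 0.1256]
ee_rot: [[-0.082, -0.997, -0.0], [-0.997, 0.082, -0.011], [0.011, -0.001, -1.0]]
wrist_force: [3.2, -2.7, -4.6]
gripper_width: 0.335
gripper_force: 30.0
```

Emit:
{"name": "drive_tool", "arguments": {"rows": [[0,0.1,0.5,2.4,-0.01,0.0008,0],[0,0,0,0,0,0,0]]}}

```text
time_s: 5.27
tcp_pos: [0.5313, -0.1347, 0.1276]
ee_rot: [[-0.082, -0.997, -0.002], [-0.996, 0.082, -0.021], [0.021, -0.0, -1.0]]
wrist_force: [4.5, -3.8, -8.8]
gripper_width: 0.334
gripper_force: 30.0
```

Emit:
{"name": "drive_tool", "arguments": {"rows": [[0,0,0.5,2.4,-0.01,0.0008,0],[0,0,0,0,0,0,0]]}}

```text
time_s: 5.43
tcp_pos: [0.5314, -0.1343, 0.1297]
ee_rot: [[-0.082, -0.997, -0.002], [-0.996, 0.082, -0.031], [0.031, -0.0, -1.0]]
wrist_force: [4.9, -3.5, -9.8]
gripper_width: 0.335
gripper_force: 30.0
```

Emit:
{"name": "drive_tool", "arguments": {"rows": [[0,0.1,0.6,2.4,-0.01,0.0008,0],[0,0,0,0,0,0,0]]}}

```text
time_s: 5.6
tcp_pos: [0.5314, -0.1337, 0.132]
ee_rot: [[-0.082, -0.997, -0.003], [-0.996, 0.082, -0.041], [0.041, -0.0, -0.999]]
wrist_force: [5.2, -3.8, -10.2]
gripper_width: 0.337
gripper_force: 30.0
```

Emit:
{"name": "drive_tool", "arguments": {"rows": [[0,0,0.6,2.4,-0.01,0.0008,0],[0,0,0,0,0,0,0]]}}

```text
time_s: 5.77
tcp_pos: [0.5314, -0.1331, 0.1344]
ee_rot: [[-0.082, -0.997, -0.004], [-0.995, 0.082, -0.051], [0.051, -0.0, -0.999]]
wrist_force: [5.0, -4.4, -10.7]
gripper_width: 0.339
gripper_force: 30.0
```

Emit:
{"name": "drive_tool", "arguments": {"rows": [[0,0.1,0.6,2.4,-0.01,0.0008,0],[0,0,0,0,0,0,0]]}}

```text
time_s: 5.93
tcp_pos: [0.5315, -0.1325, 0.1367]
ee_rot: [[-0.082, -0.997, -0.005], [-0.995, 0.082, -0.061], [0.061, 0.0, -0.998]]
wrist_force: [4.9, -3.8, -10.2]
gripper_width: 0.331
gripper_force: 30.0
```

Emit:
{"name": "drive_tool", "arguments": {"rows": [[0,0,0.6,2.4,-0.01,0.0008,0],[0,0,0,0,0,0,0]]}}

```text
time_s: 6.1
tcp_pos: [0.5315, -0.1319, 0.1392]
ee_rot: [[-0.082, -0.997, -0.006], [-0.994, 0.082, -0.071], [0.071, -0.0, -0.997]]
wrist_force: [4.8, -3.5, -11.0]
gripper_width: 0.334
gripper_force: 30.0
```

Emit:
{"name": "drive_tool", "arguments": {"rows": [[0,0.1,0.7,2.3,-0.01,0.0008,0],[0,0,0,0,0,0,0]]}}

```text
time_s: 6.27
tcp_pos: [0.5316, -0.1312, 0.1415]
ee_rot: [[-0.082, -0.997, -0.007], [-0.993, 0.082, -0.081], [0.081, 0.0, -0.997]]
wrist_force: [5.2, -5.3, -9.5]
gripper_width: 0.336
gripper_force: 30.0
```

Emit:
{"name": "drive_tool", "arguments": {"rows": [[0,0,0.7,2.3,-0.01,0.0008,0],[0,0,0,0,0,0,0]]}}

```text
time_s: 6.43
tcp_pos: [0.5317, -0.1304, 0.1444]
ee_rot: [[-0.081, -0.997, -0.007], [-0.993, 0.082, -0.091], [0.091, -0.0, -0.996]]
wrist_force: [3.2, -1.1, -3.1]
gripper_width: 0.338
gripper_force: 30.0
```

Emit:
{"name": "drive_tool", "arguments": {"rows": [[0,0.1,0.7,2.3,-0.01,0.0008,0],[0,0,0,0,0,0,0]]}}

```text
time_s: 6.6
tcp_pos: [0.5317, -0.1296, 0.1468]
ee_rot: [[-0.081, -0.997, -0.008], [-0.992, 0.082, -0.101], [0.101, -0.0, -0.995]]
wrist_force: [6.3, -4.1, -9.6]
gripper_width: 0.334
gripper_force: 30.0
```

Click 1 came at z ≈ 0.144. On to click 2.

Emit:
{"name": "drive_tool", "arguments": {"rows": [[0,0.1,0.7,2.3,-0.01,0.0008,0],[0,0,0,0,0,0,0]]}}

```text
time_s: 6.77
tcp_pos: [0.5317, -0.129, 0.1488]
ee_rot: [[-0.081, -0.997, -0.009], [-0.99, 0.082, -0.111], [0.111, -0.0, -0.994]]
wrist_force: [5.7, -2.7, -9.6]
gripper_width: 0.335
gripper_force: 30.0
```

Emit:
{"name": "drive_tool", "arguments": {"rows": [[0,0,0.8,2.3,-0.01,0.0008,0],[0,0,0,0,0,0,0]]}}

```text
time_s: 6.93
tcp_pos: [0.5318, -0.1282, 0.151]
ee_rot: [[-0.081, -0.997, -0.009], [-0.989, 0.082, -0.121], [0.121, -0.0, -0.993]]
wrist_force: [5.1, -4.5, -10.8]
gripper_width: 0.333
gripper_force: 30.0
```

Emit:
{"name": "drive_tool", "arguments": {"rows": [[0,0.1,0.8,2.3,-0.01,0.0008,0],[0,0,0,0,0,0,0]]}}

```text
time_s: 7.1
tcp_pos: [0.5319, -0.1275, 0.1533]
ee_rot: [[-0.081, -0.997, -0.01], [-0.988, 0.082, -0.13], [0.131, -0.0, -0.991]]
wrist_force: [6.3, -4.9, -10.8]
gripper_width: 0.337
gripper_force: 30.0
```

Emit:
{"name": "drive_tool", "arguments": {"rows": [[0,0,0.8,2.3,-0.01,0.0008,0],[0,0,0,0,0,0,0]]}}

```text
time_s: 7.27
tcp_pos: [0.532, -0.1266, 0.1559]
ee_rot: [[-0.081, -0.997, -0.011], [-0.987, 0.082, -0.14], [0.141, -0.0, -0.99]]
wrist_force: [4.0, -2.7, -7.2]
gripper_width: 0.336
gripper_force: 30.0
```

Emit:
{"name": "drive_tool", "arguments": {"rows": [[0,0.1,0.8,2.3,-0.01,0.0008,0],[0,0,0,0,0,0,0]]}}

```text
time_s: 7.43
tcp_pos: [0.532, -0.1258, 0.158]
ee_rot: [[-0.081, -0.997, -0.012], [-0.985, 0.082, -0.15], [0.151, -0.0, -0.989]]
wrist_force: [5.4, -4.8, -10.1]
gripper_width: 0.336
gripper_force: 30.0
```

Emit:
{"name": "drive_tool", "arguments": {"rows": [[0,0.1,0.8,2.3,-0.01,0.0008,0],[0,0,0,0,0,0,0]]}}

```text
time_s: 7.6
tcp_pos: [0.532, -0.1249, 0.1603]
ee_rot: [[-0.081, -0.997, -0.013], [-0.984, 0.082, -0.16], [0.161, -0.0, -0.987]]
wrist_force: [4.8, -4.6, -9.7]
gripper_width: 0.334
gripper_force: 30.0
```

Emit:
{"name": "drive_tool", "arguments": {"rows": [[0,0,0.9,2.3,-0.01,0.0008,0],[0,0,0,0,0,0,0]]}}

```text
time_s: 7.77
tcp_pos: [0.5321, -0.1239, 0.1632]
ee_rot: [[-0.08, -0.997, -0.013], [-0.982, 0.082, -0.17], [0.17, -0.001, -0.985]]
wrist_force: [3.6, -1.3, -5.4]
gripper_width: 0.333
gripper_force: 30.0
```

Emit:
{"name": "drive_tool", "arguments": {"rows": [[0,0.1,0.9,2.3,-0.01,0.0008,0],[0,0,0,0,0,0,0]]}}

```text
time_s: 7.93
tcp_pos: [0.5322, -0.1231, 0.1652]
ee_rot: [[-0.08, -0.997, -0.014], [-0.98, 0.082, -0.179], [0.18, -0.001, -0.984]]
wrist_force: [5.4, -4.1, -9.9]
gripper_width: 0.336
gripper_force: 30.0
```

Click 2 came at z ≈ 0.163, 19 mm after the first. The shallow dip at 0.156 was at the wrong spacing and too small to be a click. On to click 3.

Emit:
{"name": "drive_tool", "arguments": {"rows": [[0,0.1,0.9,2.2,-0.01,0.0008,0],[0,0,0,0,0,0,0]]}}

```text
time_s: 8.1
tcp_pos: [0.5323, -0.1223, 0.1671]
ee_rot: [[-0.08, -0.997, -0.015], [-0.979, 0.082, -0.189], [0.19, -0.001, -0.982]]
wrist_force: [5.3, -4.0, -10.6]
gripper_width: 0.334
gripper_force: 30.0
```

Emit:
{"name": "drive_tool", "arguments": {"rows": [[0,0.1,0.9,2.2,-0.01,0.0008,0],[0,0,0,0,0,0,0]]}}

```text
time_s: 8.27
tcp_pos: [0.5323, -0.1214, 0.1692]
ee_rot: [[-0.08, -0.997, -0.016], [-0.977, 0.082, -0.199], [0.2, -0.0, -0.98]]
wrist_force: [5.7, -3.5, -10.4]
gripper_width: 0.335
gripper_force: 30.0
```

Emit:
{"name": "drive_tool", "arguments": {"rows": [[0,0.1,1.0,2.2,-0.01,0.0008,0],[0,0,0,0,0,0,0]]}}

```text
time_s: 8.43
tcp_pos: [0.5324, -0.1204, 0.1714]
ee_rot: [[-0.08, -0.997, -0.017], [-0.975, 0.082, -0.209], [0.21, -0.0, -0.978]]
wrist_force: [6.4, -4.5, -10.8]
gripper_width: 0.34
gripper_force: 30.0
```

Emit:
{"name": "drive_tool", "arguments": {"rows": [[0,0.1,1.0,2.2,-0.01,0.0008,0],[0,0,0,0,0,0,0]]}}

```text
time_s: 8.6
tcp_pos: [0.5325, -0.1194, 0.1739]
ee_rot: [[-0.08, -0.997, -0.018], [-0.972, 0.082, -0.219], [0.219, -0.0, -0.976]]
wrist_force: [4.7, -3.0, -6.9]
gripper_width: 0.332
gripper_force: 30.0
```

Emit:
{"name": "drive_tool", "arguments": {"rows": [[0,0.1,1.0,2.2,-0.01,0.0008,0],[0,0,0,0,0,0,0]]}}

```text
time_s: 8.77
tcp_pos: [0.5325, -0.1184, 0.1759]
ee_rot: [[-0.08, -0.997, -0.018], [-0.97, 0.082, -0.228], [0.229, -0.0, -0.973]]
wrist_force: [5.5, -4.3, -10.2]
gripper_width: 0.338
gripper_force: 30.0
```

Emit:
{"name": "drive_tool", "arguments": {"rows": [[0,0.1,1.0,2.2,-0.01,0.0008,0],[0,0,0,0,0,0,0]]}}

```text
time_s: 8.93
tcp_pos: [0.5326, -0.1174, 0.1781]
ee_rot: [[-0.08, -0.997, -0.019], [-0.968, 0.082, -0.238], [0.239, -0.0, -0.971]]
wrist_force: [6.1, -4.2, -10.2]
gripper_width: 0.331
gripper_force: 30.0
```

Emit:
{"name": "drive_tool", "arguments": {"rows": [[0,0.1,1.0,2.2,-0.01,0.0008,0],[0,0,0,0,0,0,0]]}}

```text
time_s: 9.1
tcp_pos: [0.5327, -0.1162, 0.1808]
ee_rot: [[-0.079, -0.997, -0.02], [-0.965, 0.082, -0.248], [0.248, -0.0, -0.969]]
wrist_force: [3.2, -1.2, -6.8]
gripper_width: 0.336
gripper_force: 30.0
```

Emit:
{"name": "drive_tool", "arguments": {"rows": [[0,0.1,1.0,2.2,-0.01,0.0008,0],[0,0,0,0,0,0,0]]}}

```text
time_s: 9.27
tcp_pos: [0.5328, -0.1152, 0.1826]
ee_rot: [[-0.079, -0.997, -0.021], [-0.963, 0.082, -0.257], [0.258, -0.0, -0.966]]
wrist_force: [5.6, -3.7, -9.7]
gripper_width: 0.334
gripper_force: 30.0
```

Click 3 came at z ≈ 0.181, and the lever angle agrees with that (0.449 rad). The last approach is to about z ≈ 0.197.

Emit:
{"name": "drive_tool", "arguments": {"rows": [[0,0.1,1.1,2.2,-0.01,0.0008,0],[0,0,0,0,0,0,0]]}}

```text
time_s: 9.43
tcp_pos: [0.5329, -0.1142, 0.1846]
ee_rot: [[-0.079, -0.997, -0.022], [-0.96, 0.082, -0.267], [0.268, -0.0, -0.964]]
wrist_force: [6.6, -4.4, -11.1]
gripper_width: 0.34
gripper_force: 30.0
```

Emit:
{"name": "drive_tool", "arguments": {"rows": [[0,0.1,1.1,2.2,-0.01,0.0008,0],[0,0,0,0,0,0,0]]}}

```text
time_s: 9.6
tcp_pos: [0.5329, -0.1131, 0.1867]
ee_rot: [[-0.079, -0.997, -0.023], [-0.958, 0.082, -0.276], [0.277, -0.0, -0.961]]
wrist_force: [6.3, -3.9, -11.4]
gripper_width: 0.333
gripper_force: 30.0
```

Emit:
{"name": "drive_tool", "arguments": {"rows": [[0,0.1,1.1,2.2,-0.01,0.0008,0],[0,0,0,0,0,0,0]]}}

```text
time_s: 9.77
tcp_pos: [0.533, -0.112, 0.1888]
ee_rot: [[-0.078, -0.997, -0.023], [-0.955, 0.082, -0.286], [0.287, -0.0, -0.958]]
wrist_force: [6.0, -4.3, -10.9]
gripper_width: 0.334
gripper_force: 30.0
```

Emit:
{"name": "drive_tool", "arguments": {"rows": [[0,0.1,1.1,2.2,-0.01,0.0008,0],[0,0,0,0,0,0,0]]}}

```text
time_s: 9.93
tcp_pos: [0.5331, -0.1108, 0.191]
ee_rot: [[-0.078, -0.997, -0.024], [-0.952, 0.082, -0.295], [0.296, -0.0, -0.955]]
wrist_force: [5.3, -4.1, -10.4]
gripper_width: 0.337
gripper_force: 30.0
```

Emit:
{"name": "drive_tool", "arguments": {"rows": [[0,0.1,1.1,2.1,-0.01,0.0008,0],[0,0,0,0,0,0,0]]}}

```text
time_s: 10.1
tcp_pos: [0.5332, -0.1097, 0.1931]
ee_rot: [[-0.078, -0.997, -0.025], [-0.949, 0.082, -0.305], [0.306, -0.0, -0.952]]
wrist_force: [6.2, -3.1, -11.0]
gripper_width: 0.33
gripper_force: 30.0
```

Emit:
{"name": "drive_tool", "arguments": {"rows": [[0,0.1,1.2,2.1,-0.01,0.0008,0],[0,0,0,0,0,0,0]]}}

```text
time_s: 10.27
tcp_pos: [0.5333, -0.1085, 0.1952]
ee_rot: [[-0.078, -0.997, -0.026], [-0.946, 0.082, -0.314], [0.315, -0.0, -0.949]]
wrist_force: [5.8, -3.5, -10.5]
gripper_width: 0.337
gripper_force: 30.0
```

Emit:
{"name": "drive_tool", "arguments": {"rows": [[0,0,0.6,1,-0.005,0.0004,0],[0,0,0,0,0,0,0]]}}

```text
time_s: 10.43
tcp_pos: [0.5334, -0.1077, 0.1967]
ee_rot: [[-0.078, -0.997, -0.026], [-0.944, 0.082, -0.319], [0.32, -0.001, -0.948]]
wrist_force: [2.5, 2.3, -4.1]
gripper_width: 0.342
gripper_force: 30.0
```

Emit:
{"name": "drive_tool", "arguments": {"rows": [[0,0.1,0.6,1,-0.005,0.0004,0],[0,0,0,0,0,0,0]]}}

```text
time_s: 10.6
tcp_pos: [0.5334, -0.107, 0.1978]
ee_rot: [[-0.077, -0.997, -0.026], [-0.943, 0.082, -0.323], [0.325, -0.001, -0.946]]
wrist_force: [4.2, 0.4, -8.1]
gripper_width: 0.337
gripper_force: 30.0
```

Emit:
{"name": "drive_tool", "arguments": {"rows": [[0,0,0.6,1,-0.005,0.0004,0],[0,0,0,0,0,0,0]]}}

```text
time_s: 10.77
tcp_pos: [0.5335, -0.1065, 0.1987]
ee_rot: [[-0.077, -0.997, -0.026], [-0.941, 0.082, -0.328], [0.329, -0.001, -0.944]]
wrist_force: [4.7, 0.1, -10.9]
gripper_width: 0.336
gripper_force: 30.0
```

Click 4 was sharp, at z ≈ 0.1965. I'll ease back slightly onto the tooth, hold, and check.

Emit:
{"name": "drive_tool", "arguments": {"rows": [[0,0,-0.6,-1,0.005,-0.0004,0],[0,0,0,0,0,0,0],[0,0,0,0,0,0,0],[0,0,0,0,0,0,0],[0,0,0,0,0,0,0]]}}

```text
time_s: 11.18
tcp_pos: [0.5334, -0.107, 0.1979]
ee_rot: [[-0.078, -0.997, -0.026], [-0.943, 0.082, -0.323], [0.324, -0.001, -0.946]]
wrist_force: [4.1, 4.0, -10.1]
gripper_width: 0.335
gripper_force: 30.0
```

Emit:
{"name": "drive_tool", "arguments": {"rows": [[0,0,0,0,0,0,0],[0,0,0,0,0,0,0],[0,0,0,0,0,0,0],[0,0,0,0,0,0,0],[0,0,0,0,0,0,0]]}}

```text
time_s: 11.6
tcp_pos: [0.5334, -0.107, 0.1979]
ee_rot: [[-0.078, -0.997, -0.026], [-0.943, 0.082, -0.323], [0.324, -0.001, -0.946]]
wrist_force: [3.2, 3.0, -10.3]
gripper_width: 0.337
gripper_force: 30.0
```

```bash
python3 - <<'E'
from h import *
b=capture('scene')['frame'][...,::-1]
cv2.imwrite('pics/d1.png',cv2.resize(b[110:260,160:320],(640,600)))
E
```

```text
(no output)
```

View pics/d1.png

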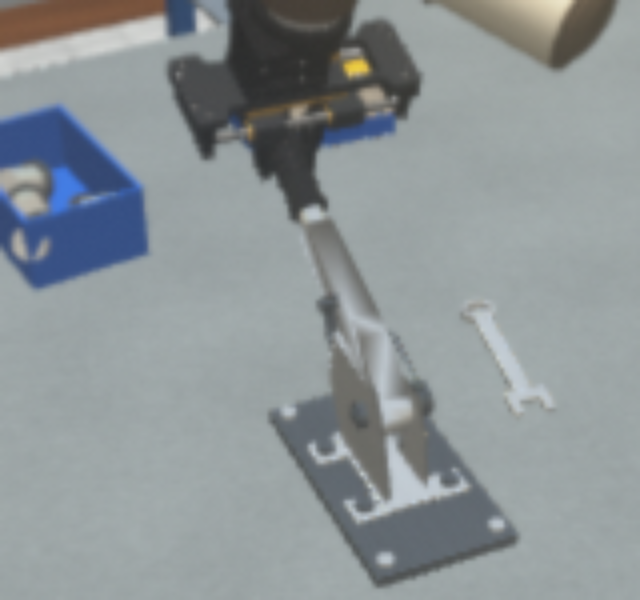

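The fingers still hold the grip at about (295, 160). The lever is raised, and the bin and wrench haven't moved. The pose and force are steady, so I'm handing in.

```bash
python3 -c "
from station import *
print(finish_job())"
```

```text
the job is handed in; nothing more can be done
None
```

I drew the lever up four clicks, each felt as a drop in load 0.08 rad after the last. I handed the job in at about 11.7 s with the grip still held on the fourth click; the last picture showed the bin and wrench unmoved, and no verdict came back.

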